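# Size the pastry rod in the hole plate

### The arm

A 7-joint arm with a two-finger parallel gripper is mounted at the origin on the work surface. World frame = base frame: x ahead of the robot, y to its left, z up, the work surface at z = 0. Lengths are in m, angles in rad, forces in N, time in s.
With the tool pointing down it reaches from about 0.4 to 0.85 m from the base axis. Payload 10.4 kg.
Tool frame: the origin (TCP) lies between the finger pads; the fingertips stand 8 mm ahead of it and the grasp point (between the pads) lies 11 mm behind it; z points along the fingers, y is the direction in which the jaws open and shut (so a half turn about z gives the same grasp; the last joint's range is limited). The gripper opens to 85 mm and grips with 20 to 120 N. Pads are 22 mm wide; open, the fingers measure 114 mm over their backs; the gripper's body (76 mm by 85 mm) begins 54 mm behind the grasp point. The pads swing forward as they close: fully open they stand 13 mm farther back than shut.
Start: joints at [1.153, 0.332, -0.065, 1.46, 0.022, 1.35, -0.088], TCP at [0.24, -0.577, 0.239] pointing down, gripper open.
Joint ranges: [-2.6, 2.6], [-0.5, 2.12], [-1.47, 1.34], [0.16, 2.42], [-1.27, 4.41], [0.06, 2.06], [-2.6, 2.6]. Speed limits (rad/s): [2.22, 2.22, 2.79, 2.79, 3.14, 3.14, 3.14].

### API

Orientations are given as a unit quaternion [x, y, z, w].
In Python, from workcell import manip, camera, camera_params, trace, place_of gives the robot as it stands. The module is installed in compiled form; this text tells all that it offers.
- The arm moves only by the tool move_arm, never from a script. Its argument "steps" is a list of rows, each an object with "offset": the shift along the tool's x, y, z scaled (see below), a list of three; "delta_rot": the turn, a rotation vector about the tool's x, y, z scaled (see below), a list of three. In form: [{"offset": [dx, dy, dz], "delta_rot": [wx, wy, wz]}, ...]. A call has 1 to 20 rows; each row is the pose to reach, as a shift and turn from the pose commanded when the call began, along the tool's axes at that moment; what a row does not reach only later rows make up. The controller multiplies each number of a shift by 0.15 m and each number of a turn by 90 degrees. A row lasts 1/12 s, in which the tool goes at most 41.7 mm and 7.16 degrees, less where a joint would pass 70% of its speed; a pose out of reach is approached as far as the arm can. A call with a number of a shift or a turn outside -1 to 1 is refused whole. A call with a gripper value outside its range is refused whole. "hand" is the gripper's target within -1 to 1 (fully open at 1, half-way at 0, shut at -1), set as the call begins (left out, the last holds). The fingers move at their own pace and stop on an object; "squeeze" is the grip in N (left out, the last holds). Time passes only in rows, so rows that repeat a pose let the fingers close. It gives the time, the measured TCP pose, the force and the opening at its end, in the units of the state.
- manip.get_obs(): the state, without advancing time (a new reading comes with each control period).
- camera(name): name is "scene" or "top" or "wrist"; returns the picture (420x560x3 uint8, red, green, blue); there is no depth.
- camera_params(name): a dict with "fovy" (degrees; the focal length in pixels is half the picture's height over the tangent of half this angle, whatever the lens; pixels are square), "cx", "cy" (the principal point, pixels), "world_from_camera" (4x4, takes a point from camera to world coordinates). Camera axes: x right, y down, z forward; pixel columns grow to the right and rows downward; lengths in m; the calibration is good to about 2 mm. A picture is of the moment at which its call begins: read the wrist's pose just before it. camera_params takes no time and is no camera call; for the wrist camera it gives the pose at the moment of the call.
- manip.hand_in(): hands the job in, once; it reports no verdict.
Trained networks look in the newest picture that a camera, given by its name, has taken for a name from the list of things; names that differ only in an ending like _2 or _b are one class to them, and where a whole thing is asked for, a point or a joint stands for the part that bears it (a point fixed in the world has none). Each returns a list of dicts, best first, with "p" (0 to 1); they miss things now and then, are a little off and sometimes report something else, mostly with a low value. They report only what shows in the picture. A call takes as long as a camera call. They do not tell look-alikes from the thing itself.
- trace(camera, label): "mask" (420x560 bool, what is visible of it) and "extent" ([left, top, right, bottom] in pixels, round what is visible of it).
- place_of(camera, label): "uv" ([column, row] in pixels: a listed point, or the origin of a listed thing).
The state is a dict: "clock": time; "joint_pos": joint angles; "joint_velocities": joint speeds; "tau": joint torques, N m; "position": TCP position; "ee_rot": TCP orientation; "ft_force": force on the tool from outside, world axes, zero at the start; "torque": the same for the moment, N m; "grip_width": opening from 0.0 (shut) to 1.0 (fully open).
Only numpy, scipy, OpenCV 4.12 (cv2) and the standard library are available. Lean on these libraries where they do the work, as an engineer would, in place of code of your own. Each camera call takes 0.05 s, during which the arm holds its last target.

### The job

Find the size of the pastry forming rod that hangs in the clip on the steel pot: push its shank right through the widest hole of the sizing plate, then try it in the next narrower hole and so on down, pressing lightly each time, until a hole refuses it. Leave it standing fully home, handle resting on the plate, in the narrowest hole that it passes, and let go. Never force it against the plate, and leave the other two rods and the other kitchen things where they are.

Things in the scene. Friction and masses are not known exactly. Their poses are not given: they have to be found in the camera images.
- rod_a: loose forming rod, 0.1 kg: plain round steel shank 45 mm long under a black round handle 30 mm across, 50 mm tall. Shank 12, 16 or 20 mm thick, unmarked; which rod is which is not told. Origin at the centre of the shank's foot, z up to the handle, whose underside is at z = 45 mm. The three hang upright by it, one in the pot's clip, two in the caddy, in any order
- rod_b: loose forming rod, 0.1 kg: plain round steel shank 45 mm long under a black round handle 30 mm across, 50 mm tall. Shank 12, 16 or 20 mm thick, unmarked; which rod is which is not told. Origin at the centre of the shank's foot, z up to the handle, whose underside is at z = 45 mm. The three hang upright by it, one in the pot's clip, two in the caddy, in any order
- rod_c: loose forming rod, 0.1 kg: plain round steel shank 45 mm long under a black round handle 30 mm across, 50 mm tall. Shank 12, 16 or 20 mm thick, unmarked; which rod is which is not told. Origin at the centre of the shank's foot, z up to the handle, whose underside is at z = 45 mm. The three hang upright by it, one in the pot's clip, two in the caddy, in any order
- gauge: the sizing plate: steel, 60 x 220 x 12 mm, top 66 mm above the drawer floor, four round through holes 50 mm apart; fixed, but on rubber feet it sinks about 1 mm per 4 N, 6 mm at most, and springs back. Origin on the drawer floor under the middle of the row, y along the row to the widest hole, z up. A light press is 3 to 8 N; under 1 N is no try, over 20 N between rod and plate is forcing
- hole_1 (a point): centre of the widest hole, 21 mm, at the level of the plate's top face. In its right hole a shank has 1 mm of play in diameter; the next narrower hole is 3 mm too small for it and stops it at its rim, at most 2 mm deep. Moves with the plate
- hole_2 (a point): centre of the second hole, 17 mm, at the level of the plate's top face
- hole_3 (a point): centre of the third hole, 13 mm, at the level of the plate's top face
- hole_4 (a point): centre of the narrowest hole, 9 mm, at the level of the plate's top face
- clip (a point): centre of the 24 mm hole of the clip, at its top face 70 mm above the drawer floor. The clip is a 46 mm square dark steel plate, 12 mm thick, fixed to the pot's side by an arm; the pot's wall is 60 mm from this point and its rim 10 mm higher
- pot: fixed steel pot 140 mm across, 80 mm tall, with two side loops and a dial thermometer probe at its rim opposite the clip; origin at its underside's centre on the drawer floor, the clip lies 130 mm along its -x axis
- caddy: fixed wooden block 56 x 120 mm, 70 mm tall, with two 24 mm holes holding the two rods that stay; origin at its underside's centre
- soap_dish: bystander: loose white ceramic leaf-shaped dish, about 130 x 68 mm, 12 mm thick, origin at its underside's centre
- acrylic_box: bystander: loose clear open box 90 x 120 x 45 mm, origin at its underside's centre
- spice_jar: bystander: loose amber glass jar 44 mm across, 75 mm tall, origin at its underside's centre
- pinch_bowl: bystander: loose small ceramic bowl 68 mm across, 30 mm tall, origin at its underside's centre
Mind the look-alikes: they are no part of the job. Leave any blue or yellow look-alike of the rod_a alone. Leave any pink look-alike of the rod_b alone.

How it is judged:
On the way, in this order (a step that is already met when the one before it is completed fails the run):
1. a rod's foot is pushed through the widest hole, at least 20 mm below the plate's top (((horizontal distance between rod_a and hole_1 below 0.004 m and z of rod_a in the frame of hole_1 below -0.02 m) or (horizontal distance between rod_b and hole_1 below 0.004 m and z of rod_b in the frame of hole_1 below -0.02 m) or (horizontal distance between rod_c and hole_1 below 0.004 m and z of rod_c in the frame of hole_1 below -0.02 m))), for 0.1 s.
2. then it is tried in the second hole: the 20 mm rod is pressed on its rim (1 N or more, within 4 mm of the centre) and refused, the others go 20 mm through (((horizontal distance between rod_a and hole_2 below 0.004 m and z of rod_a in the frame of hole_2 above -0.005 m and contact force between rod_a and gauge above 1 N) or (horizontal distance between rod_b and hole_2 below 0.004 m and z of rod_b in the frame of hole_2 below -0.02 m) or (horizontal distance between rod_c and hole_2 below 0.004 m and z of rod_c in the frame of hole_2 below -0.02 m))), for 0.1 s.
3. then, the 20 mm rod is back in the widest hole, the 16 mm rod is pressed on the third hole and refused, the 12 mm rod goes through the third (((horizontal distance between rod_a and hole_1 below 0.004 m and z of rod_a in the frame of hole_1 below -0.02 m) or (horizontal distance between rod_b and hole_3 below 0.004 m and z of rod_b in the frame of hole_3 above -0.005 m and contact force between rod_b and gauge above 1 N) or (horizontal distance between rod_c and hole_3 below 0.004 m and z of rod_c in the frame of hole_3 below -0.02 m))), for 0.02 s.
4. then, the 20 mm rod is fully home in the widest hole, the 16 mm rod is back in the second, the 12 mm rod is pressed on the narrowest hole and refused (((horizontal distance between rod_a and hole_1 below 0.003 m and z of rod_a in the frame of hole_1 below -0.042 m) or (horizontal distance between rod_b and hole_2 below 0.004 m and z of rod_b in the frame of hole_2 below -0.02 m) or (horizontal distance between rod_c and hole_4 below 0.004 m and z of rod_c in the frame of hole_4 above -0.005 m and contact force between rod_c and gauge above 1 N))), for 0.1 s.
At the end, for the whole second after the job is handed in: The clip's rod stands in the narrowest hole it passes (20 mm shank in 21 mm, 16 in 17, 12 in 13), foot within 3 mm of the hole's axis and 42 mm or more below the plate's top, tilted under 0.08 rad, at rest; clip empty, the other rods within 20 mm of their starts (((horizontal distance between rod_a and hole_1 below 0.003 m and z of rod_a in the frame of hole_1 below -0.042 m and angle between rod_a's own z axis and vertical below 0.08 rad and linear speed of rod_a below 0.02 m/s and distance of each of rod_b, rod_c from where it was at the start of the episode below 0.02 m and horizontal distance between each of rod_b, rod_c and clip above 0.03 m) or (horizontal distance between rod_b and hole_2 below 0.003 m and z of rod_b in the frame of hole_2 below -0.042 m and angle between rod_b's own z axis and vertical below 0.08 rad and linear speed of rod_b below 0.02 m/s and distance of each of rod_a, rod_c from where it was at the start of the episode below 0.02 m and horizontal distance between each of rod_a, rod_c and clip above 0.03 m) or (horizontal distance between rod_c and hole_3 below 0.003 m and z of rod_c in the frame of hole_3 below -0.042 m and angle between rod_c's own z axis and vertical below 0.08 rad and linear speed of rod_c below 0.02 m/s and distance of each of rod_a, rod_b from where it was at the start of the episode below 0.02 m and horizontal distance between each of rod_a, rod_b and clip above 0.03 m))); the robot touches nothing.
It fails at once if a rod is forced against the sizing plate with more than 20 N (contact force between any of rod_a, rod_b, rod_c and gauge above 20 N).
It fails at once if more than one rod is moved (distance of each of rod_a, rod_b from where it was at the start of the episode above 0.03 m or distance of each of rod_b, rod_c from where it was at the start of the episode above 0.03 m or distance of each of rod_a, rod_c from where it was at the start of the episode above 0.03 m).
It fails at once if a bystander is moved more than 30 mm (distance of any of soap_dish, acrylic_box, spice_jar, pinch_bowl from where it was at the start of the episode above 0.03 m).
It also fails if it takes over 69 s, if anything falls off the work surface, if the arm or the gripper's body presses on something with over 40 N, if the wrist force passes 120 N, or if a joint passes its speed limit or range.

## Working session

There is one attempt and no reset: what is moved stays moved. The work goes in short steps, Python scripts to look and compute and a tool call to move; the robot and the scene stay as the last step left them, time stands still between calls to the robot, and variables do not carry over. Pictures are saved under pics/ and viewed, and the job is handed in when it is done.

Besides the shell and the picture viewer there is one more tool, called after "Request:" as a command line: name --argument value ..., lists and objects as JSON in quotes. move_arm: Moves the arm, as the interface text tells. Its arguments: {"type":"object","properties":{"steps":{"type":"array"},"hand":{"type":"number"},"squeeze":{"type":"number"}},"required":["steps"]}

```bash
mkdir -p pics; cat > h.py <<'E'
import numpy as np, cv2
from workcell import manip, camera, camera_params, trace, place_of
def snap(n,f):
    im=camera(n); cv2.imwrite('pics/'+f,im[:,:,::-1]); return im
def cam(n):
    p=camera_params(n); f=210/np.tan(np.radians(p['fovy'])/2)
    return f,p['cx'],p['cy'],np.array(p['world_from_camera'])
def ray(n,uv,P=None):
    f,cx,cy,T=P or cam(n)
    d=T[:3,:3]@np.array([(uv[0]-cx)/f,(uv[1]-cy)/f,1]); return T[:3,3],d
def atz(n,uv,z,P=None):
    o,d=ray(n,uv,P); return o+d*(z-o[2])/d[2]
def proj(n,X,P=None):
    f,cx,cy,T=P or cam(n)
    c=T[:3,:3].T@(np.array(X)-T[:3,3]); return np.array([cx+f*c[0]/c[2],cy+f*c[1]/c[2]])
def tri(l):
    A=np.zeros((3,3));b=np.zeros(3)
    for o,d in l:
        d=d/np.linalg.norm(d);M=np.eye(3)-np.outer(d,d);A+=M;b+=M@o
    X=np.linalg.solve(A,b); return X,[np.linalg.norm(np.cross(X-o,d/np.linalg.norm(d))) for o,d in l]
E
python3 - <<'E'
from h import *
o=manip.get_obs(); print({k:np.round(v,3) for k,v in o.items()})
for n in ['scene','top','wrist']:
    snap(n,n+'0.png'); p=camera_params(n); print(n,p['fovy'],p['cx'],p['cy'],np.round(p['world_from_camera'],3).tolist())
E
```

```text
{'clock': np.float64(0.0), 'joint_pos': array([ 1.153,  0.333, -0.065,  1.461,  0.022,  1.35 , -0.089]), 'joint_velocities': array([-0.   , -0.001, -0.001, -0.001,  0.   ,  0.   , -0.   ]), 'tau': array([ 1.0000e-03, -6.2546e+01,  4.9000e-02, -3.9161e+01,  1.6000e-02,
        1.0000e-02,  0.0000e+00]), 'position': array([ 0.24 , -0.577,  0.238]), 'ee_rot': array([ 0.981,  0.196, -0.   , -0.001]), 'ft_force': array([ 0.154, -0.292,  0.128]), 'torque': array([ 0.09 , -0.022,  0.011]), 'grip_width': np.float64(1.002)}
scene 52.894271958311144 282.57378377089145 208.3354842979718 [[0.039, 0.733, -0.679, 1.346], [0.999, -0.024, 0.031, -0.017], [0.006, -0.68, -0.733, 0.976], [0.0, 0.0, 0.0, 1.0]]
top 42.96485093679946 267.1182170088499 207.43654653207236 [[0.001, -0.982, 0.187, 0.208], [-1.0, 0.001, 0.011, -0.003], [-0.011, -0.187, -0.982, 1.518], [0.0, 0.0, 0.0, 1.0]]
wrist 69.97735458065578 281.77251088798334 216.2837137710957 [[0.386, -0.884, -0.265, 0.308], [-0.923, -0.37, -0.11, -0.548], [-0.001, 0.287, -0.958, 0.373], [0.0, 0.0, 0.0, 1.0]]
```

View pics/scene0.png

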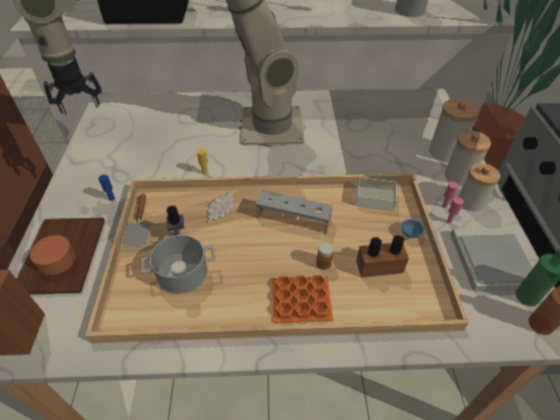

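View pics/top0.png

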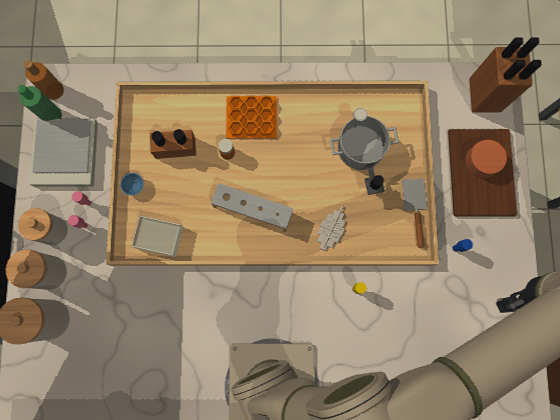

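```bash
python3 - <<'E'
from h import *
for n in ['scene','top']:
    for l in ['clip','hole_1','rod_a','gauge','pot','caddy']:
        print(n,l,[(np.round(r['uv'],1).tolist(),round(r['p'],2)) for r in place_of(n,l)])
E
```

```text
scene clip [([174.0, 218.8], 0.83), ([315.9, 210.9], 0.71), ([321.9, 263.8], 0.4)]
scene hole_1 [([297.7, 206.3], 0.78), ([319.4, 210.2], 0.62), ([267.7, 198.7], 0.58), ([288.5, 199.7], 0.56)]
scene rod_a [([446.9, 225.5], 0.82), ([389.9, 257.2], 0.74), ([173.0, 230.4], 0.73), ([369.3, 262.6], 0.73), ([206.4, 174.5], 0.73), ([441.7, 205.9], 0.58), ([111.7, 198.4], 0.49)]
scene gauge [([293.9, 216.9], 0.83)]
scene pot [([185.2, 269.1], 0.65)]
scene caddy [([376.5, 269.2], 0.65)]
top clip [([373.1, 184.9], 0.75)]
top hole_1 [([260.2, 206.3], 0.89), ([277.7, 216.3], 0.81), ([227.0, 195.4], 0.79), ([243.3, 203.6], 0.63)]
top rod_a [([352.5, 289.2], 0.71), ([87.2, 200.8], 0.67), ([373.7, 186.4], 0.54), ([453.4, 248.7], 0.45), ([84.9, 225.6], 0.44), ([163.1, 147.9], 0.43), ([185.9, 143.4], 0.42)]
top gauge [([256.0, 211.9], 0.83), ([360.3, 147.8], 0.57)]
top pot [([360.0, 145.8], 0.67)]
top caddy [([175.4, 147.0], 0.77)]
```

```bash
python3 - <<'E'
from h import *
S,T=cam('scene'),cam('top')
def t(a,b): 
    X,e=tri([ray('scene',a,S),ray('top',b,T)]); print(np.round(X,4),np.round(e,4))
t([174,218.8],[373.1,184.9])
for a,b in zip([[319.4,210.2],[297.7,206.3],[288.5,199.7],[267.7,198.7]],[[227,195.4],[243.3,203.6],[260.2,206.3],[277.7,216.3]]): t(a,b)
t([293.9,216.9],[256,211.9]); t([185.2,269.1],[360,145.8]); t([376.5,269.2],[175.4,147]);t([173,230.4],[373.7,186.4])
s=cv2.imread('pics/scene0.png');q=cv2.imread('pics/top0.png')
a=cv2.resize(s[180:300,110:350],None,fx=3.3,fy=3.3,interpolation=2)[:,:800]
cv2.imwrite('pics/c1.png',a)
b=cv2.resize(q[120:260,195:435],None,fx=3.3,fy=3.3,interpolation=2)[:,:800]
cv2.imwrite('pics/c2.png',b)
E
```

```text
[ 0.5448 -0.2835  0.0788] [0.0033 0.0033]
[0.5173 0.1265 0.0702] [0.0024 0.0024]
[0.4946 0.073  0.065 ] [0.0058 0.0058]
[0.4839 0.0358 0.0828] [0.0043 0.0043]
[ 0.4592 -0.0188  0.0636] [0.0022 0.0022]
[0.4826 0.0518 0.0047] [0.0064 0.0064]
[ 0.6751 -0.2538  0.0186] [0.004 0.004]
[ 0.6791  0.2822 -0.0024] [0.0038 0.0038]
[ 0.5507 -0.2935  0.0352] [0.0033 0.0033]
```

View pics/c1.png

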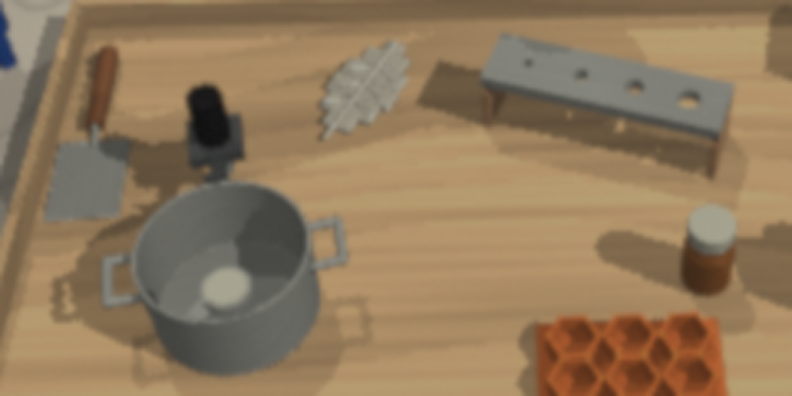

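View pics/c2.png

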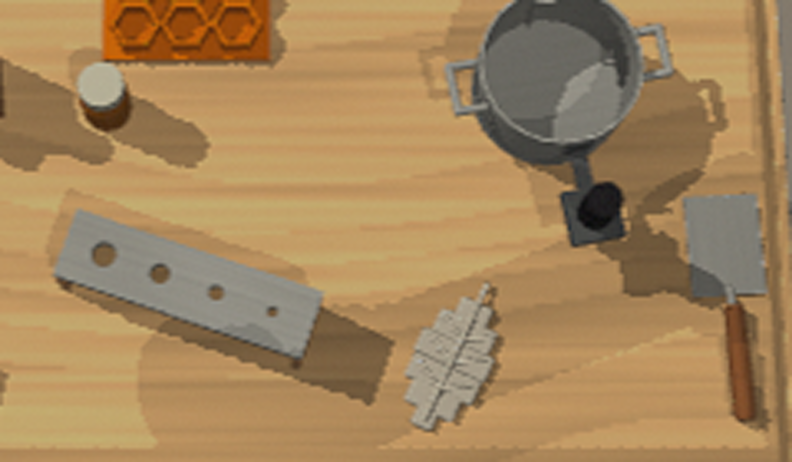

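Request:
move_arm --steps '[{"offset": [0.875,-0.34,0],"delta_rot": [0,0,0]},{"offset": [0.875,-0.34,0],"delta_rot": [0,0,0]},{"offset": [0.875,-0.34,0],"delta_rot": [0,0,0]},{"offset": [0.875,-0.34,0],"delta_rot": [0,0,0]}]' --hand 1

```text
clock: 1.08
position: [0.3472, -0.4745, 0.2396]
ee_rot: [0.98, 0.199, 0.001, -0.0]
ft_force: [-0.2, 0.2, 0.3]
grip_width: 0.998
```

Request:
move_arm --steps '[{"offset": [0.875,-0.34,0],"delta_rot": [0,0,0]},{"offset": [0.875,-0.34,0],"delta_rot": [0,0,0]},{"offset": [0.875,-0.34,0],"delta_rot": [0,0,0]},{"offset": [0.875,-0.34,0],"delta_rot": [0,0,0]}]'

```text
clock: 1.42
position: [0.4482, -0.3761, 0.2396]
ee_rot: [0.98, 0.2, 0.001, -0.001]
ft_force: [0.9, 0.3, -0.2]
grip_width: 1.005
```

Request:
move_arm --steps '[{"offset": [0.8,-0.34,0],"delta_rot": [0,0,0]},{"offset": [0.8,-0.34,0],"delta_rot": [0,0,0]},{"offset": [0.8,-0.34,0],"delta_rot": [0,0,0]},{"offset": [0.8,-0.34,0],"delta_rot": [0,0,0]},{"offset": [0.8,-0.34,0],"delta_rot": [0,0,0]},{"offset": [0.8,-0.34,0],"delta_rot": [0,0,0]}]'

```text
clock: 1.92
position: [0.5347, -0.2885, 0.2392]
ee_rot: [0.98, 0.197, -0.0, 0.0]
ft_force: [-0.4, 0.4, 0.5]
grip_width: 1.0
```

```bash
python3 - <<'E'
from h import *
P=cam('wrist'); snap('wrist','w1.png'); print(np.round(manip.get_obs()['position'],4),manip.get_obs()['clock'])
for l in ['clip','rod_a']: print(l,[(np.round(r['uv'],1).tolist(),round(r['p'],2)) for r in place_of('wrist',l)])
np.save('P1.npy',P[3])
print(proj('wrist',manip.get_obs()['position'],P))
E
```

```text
[ 0.534  -0.2895  0.2392] 1.9667
clip [([282.7, 192.2], 0.67)]
rod_a [([286.4, 180.4], 0.97), ([176.0, 337.1], 0.59), ([384.2, 343.1], 0.53)]
[285.00426467 283.1579728 ]
```

View pics/w1.png

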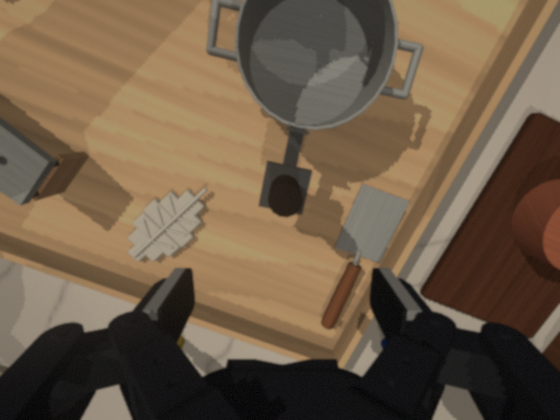

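```bash
python3 - <<'E'
from h import *
im=cv2.imread('pics/w1.png'); g=im.max(2)
cv2.imwrite('pics/w1c.png',cv2.resize(im[120:240,220:360],None,fx=5,fy=5,interpolation=2))
f,cx,cy,_=cam('wrist');P=(f,cx,cy,np.load('P1.npy'))
print('clip ctr', atz('wrist',[286,188],.077,P))
a,b=atz('wrist',[263,185],.077,P),atz('wrist',[308.5,191.5],.077,P); print('edge dir',np.degrees(np.arctan2(*(b-a)[1::-1])),np.linalg.norm(a-b))
m=(g<45); m[:, :240]=0;m[:,340:]=0;m[:150]=0;m[230:]=0
print(m.sum()); n,l,s,c=cv2.connectedComponentsWithStats(m.astype(np.uint8)); print(s[1:],c[1:])
E
```

```text
clip ctr [ 0.54937865 -0.28644605  0.077     ]
edge dir -75.51873181011842 0.04621477654821008
1074
[[ 269  175   34   40 1074]] [[285.5735568  195.01862197]]
```

View pics/w1c.png

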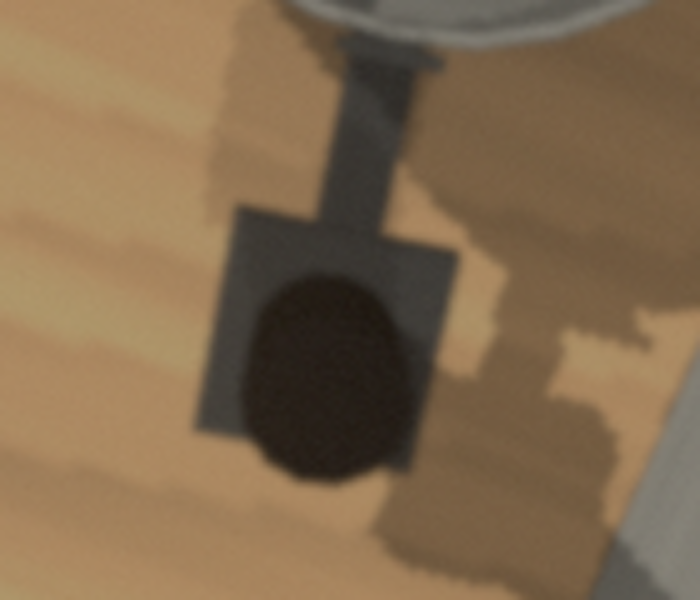

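```bash
cat >> h.py <<'E'
def fitcyl(m,P,x0,zu,r=.015,h=.05,fitz=True):
    from scipy.optimize import minimize
    t=np.linspace(0,2*np.pi,48,endpoint=False); ci=np.c_[r*np.cos(t),r*np.sin(t)]
    S=8
    def sil(v):
        z0=v[2] if fitz else zu
        pts=np.array([proj('w',[v[0]+a,v[1]+b,z],P) for z in(z0,z0+h) for a,b in ci],np.float32)
        hull=cv2.convexHull(pts)[:,0]; k=np.zeros(m.shape,np.uint8)
        cv2.fillPoly(k,[np.round(hull*16).astype(np.int32)],1,shift=4); 
        return k>0
    def c(v):
        k=sil(v); return 1-(k&m).sum()/(k|m).sum()
    s=np.array([x0[0],x0[1],zu] if fitz else x0[:2],float)
    sim=[s]+[s+d for d in (np.eye(len(s))*.006)]
    r_=minimize(c,s,method='Nelder-Mead',options=dict(initial_simplex=sim,xatol=1e-5,fatol=1e-5))
    return r_.x,r_.fun
E
python3 - <<'E'
from h import *
im=cv2.imread('pics/w1.png'); g=im.max(2)
f,cx,cy,_=cam('wrist');P=(f,cx,cy,np.load('P1.npy'))
m=(g<48); m[:, :240]=0;m[:,340:]=0;m[:150]=0;m[230:]=0
for z in(.072,.077,.082): print(z,fitcyl(m,P,[.549,-.287],z,fitz=False))
print(fitcyl(m,P,[.549,-.287],.077))
E
```

```text
0.072 (array([ 0.54874225, -0.28598904]), np.float64(0.08881578947368418))
0.077 (array([ 0.54975354, -0.28566086]), np.float64(0.12003179650238471))
0.082 (array([ 0.55044126, -0.28565236]), np.float64(0.14888718342287033))
(array([ 0.54599039, -0.28708671,  0.05824592]), np.float64(0.04313380281690138))
```

Request:
move_arm --steps '[{"offset": [0.165,-0.735,0],"delta_rot": [0,0,0]},{"offset": [0.165,-0.735,0],"delta_rot": [0,0,0]},{"offset": [0.165,-0.735,0],"delta_rot": [0,0,0]}]'

```text
clock: 2.32
position: [0.5141, -0.1754, 0.2394]
ee_rot: [0.981, 0.196, 0.0, -0.0]
ft_force: [1.0, 0.3, 0.2]
grip_width: 0.999
```

Request:
move_arm --steps '[{"offset": [0.165,-0.735,0],"delta_rot": [0,0,0]},{"offset": [0.165,-0.735,0],"delta_rot": [0,0,0]},{"offset": [0.165,-0.735,0],"delta_rot": [0,0,0]}]'

```text
clock: 2.57
position: [0.4945, -0.0636, 0.2397]
ee_rot: [0.981, 0.196, 0.0, 0.0]
ft_force: [-0.0, 0.2, 0.1]
grip_width: 1.001
```

Request:
move_arm --steps '[{"offset": [0.165,-0.735,0],"delta_rot": [0,0,0.05]},{"offset": [0.165,-0.735,0],"delta_rot": [0,0,0.09]},{"offset": [0.165,-0.735,0],"delta_rot": [0,0,0.09]},{"offset": [0.165,-0.735,0],"delta_rot": [0,0,0.09]},{"offset": [0.165,-0.735,0],"delta_rot": [0,0,0.09]},{"offset": [0.165,-0.735,0],"delta_rot": [0,0,0.09]}]'

```text
clock: 3.07
position: [0.4761, 0.0438, 0.2394]
ee_rot: [0.992, 0.125, 0.0, 0.0]
ft_force: [-0.1, -0.7, 0.3]
grip_width: 1.001
```

```bash
python3 - <<'E'
from h import *
P=cam('wrist'); snap('wrist','w2.png'); print(np.round(manip.get_obs()['position'],4),manip.get_obs()['clock'])
print([(np.round(r['uv'],1).tolist(),round(r['p'],2)) for r in place_of('wrist','hole_1')])
np.save('P2.npy',P[3])
E
```

```text
[0.4762 0.0434 0.2393] 3.1167
[([334.5, 222.8], 0.92), ([296.3, 200.1], 0.74), ([255.9, 172.1], 0.64), ([211.8, 141.5], 0.62)]
```

View pics/w2.png

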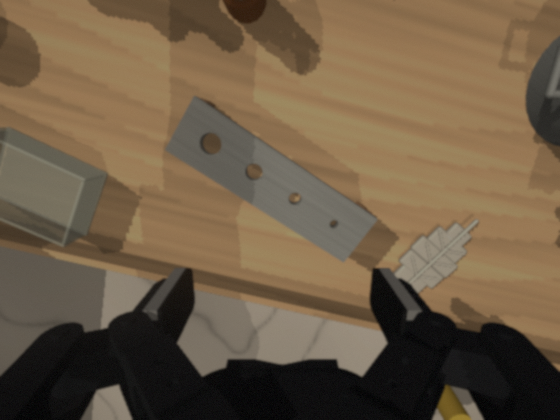

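Request:
move_arm --steps '[{"offset": [0.1,-0.04,0.45],"delta_rot": [0,0,0]},{"offset": [0.1,-0.04,0.45],"delta_rot": [0,0,0]},{"offset": [0.1,-0.04,0.45],"delta_rot": [0,0,0]},{"offset": [0.1,-0.04,0.45],"delta_rot": [0,0,0]}]'

```text
clock: 3.5
position: [0.4884, 0.0539, 0.1712]
ee_rot: [0.992, 0.126, -0.001, -0.0]
ft_force: [0.5, -0.4, 1.5]
grip_width: 0.999
```

```bash
python3 - <<'E'
from h import *
P=cam('wrist'); im=snap('wrist','w3.png'); print(np.round(manip.get_obs()['position'],4),manip.get_obs()['clock'])
np.save('P3.npy',P[3])
for n,(x0,y0) in {'w2':(160,90),'w3':(130,80)}.items():
    im=cv2.imread(f'pics/{n}.png')
    cv2.imwrite(f'pics/{n}c.png',cv2.resize(im[y0:y0+190,x0:x0+260],None,fx=3,fy=3,interpolation=2))
E
```

```text
[0.4892 0.0541 0.1727] 3.55
```

View pics/w3.png

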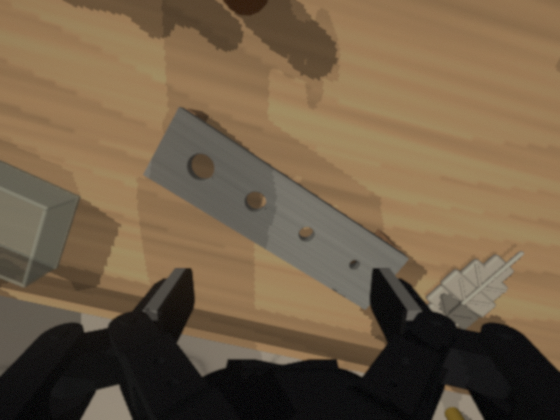

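View pics/w3c.png

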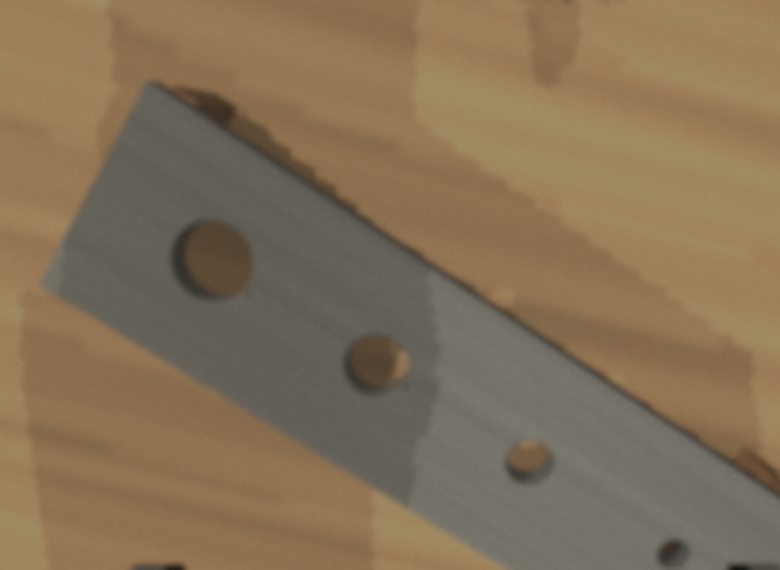

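View pics/w2c.png

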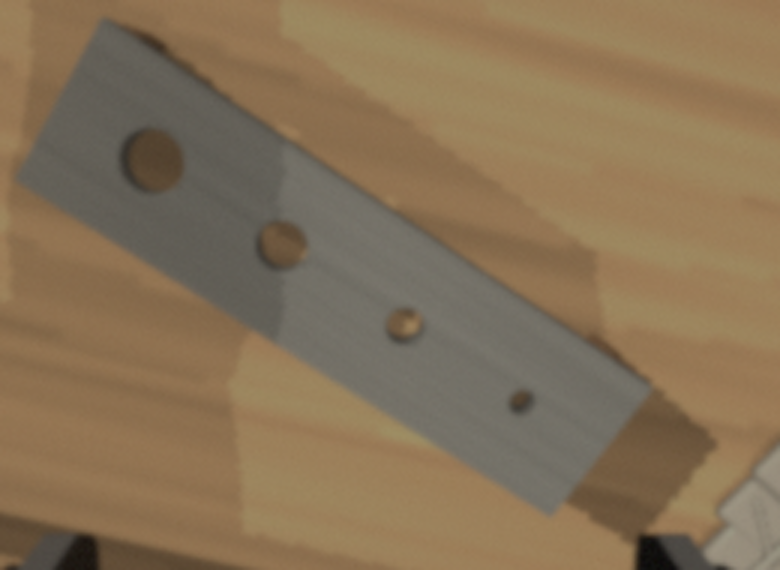

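```bash
python3 - <<'E'
from h import *
from scipy.optimize import least_squares
f,cx,cy,_=cam('wrist')
P2=(f,cx,cy,np.load('P2.npy'));P3=(f,cx,cy,np.load('P3.npy'))
cv=lambda L,o:[((u+.5)/3-.5+o[0],(v+.5)/3-.5+o[1]) for u,v in L]
H2=cv([(152.5,159.5),(282,245),(405.5,325),(521,400.5)],(160,90))
H3=cv([(212,258),(376.5,362.5),(528.5,461.5),(673.5,553.5)],(130,80))
C2=cv([(105,18),(17,177),(552,516),(652,387)],(160,90)); C3=cv([(150,82),(42,285)],(130,80))
mh=[(0,75),(0,25),(0,-25),(0,-75)]; mc=[(30,110),(-30,110),(-30,-110),(30,-110)]
obs=[(P2,m,u) for m,u in zip(mh,H2)]+[(P3,m,u) for m,u in zip(mh,H3)]+[(P2,m,u) for m,u in zip(mc,C2)]+[(P3,m,u) for m,u in zip(mc,C3)]
def W(v,m):
    c,s=np.cos(v[2]),np.sin(v[2]); x,y=np.array(m)/1000; return [v[0]+c*x-s*y,v[1]+s*x+c*y,v[3]]
def res(v,ob): return np.concatenate([proj('w',W(v,m),P)-u for P,m,u in ob])
for ob in(obs,obs[:4]+obs[8:12],obs[4:8]+obs[12:]):
    r=least_squares(res,[.488,.055,-.37,.075],args=(ob,),loss='soft_l1'); print(np.round(r.x,4),np.round(np.sqrt(np.mean(r.fun**2)),2)); print(np.round(r.fun.reshape(-1,2)[:8],1).tolist())
    for m in mh: print(np.round(W(r.x,m),4))
    if ob is obs: np.save('gauge.npy',r.x)
E
```

```text
[ 0.4897  0.0553 -0.333   0.0703] 0.48
[[0.3, 0.6], [0.2, 0.2], [-0.1, 0.1], [0.2, 0.3], [0.8, 1.0], [0.3, 0.6], [0.4, -0.1], [-0.3, -0.5]]
[0.5142 0.1262 0.0703]
[0.4979 0.0789 0.0703]
[0.4815 0.0317 0.0703]
[ 0.4652 -0.0156  0.0703]
[ 0.4898  0.0552 -0.3342  0.0702] 0.37
[[0.5, 0.4], [0.3, 0.0], [-0.0, 0.1], [0.2, 0.2], [-0.2, -0.8], [-0.2, 0.4], [-0.8, -0.2], [0.0, -0.3]]
[0.5144 0.1261 0.0702]
[0.498  0.0788 0.0702]
[0.4816 0.0316 0.0702]
[ 0.4652 -0.0156  0.0702]
[ 0.4896  0.0554 -0.3321  0.0702] 0.57
[[0.7, 1.2], [0.1, 0.8], [0.3, -0.0], [-0.4, -0.5], [-0.4, -0.5], [-0.2, -0.5]]
[0.514  0.1263 0.0702]
[0.4977 0.079  0.0702]
[0.4814 0.0317 0.0702]
[ 0.4651 -0.0155  0.0702]
```

Request:
move_arm --steps '[{"offset": [-0.06,0.765,-0.05],"delta_rot": [0,0,0]},{"offset": [-0.06,0.765,-0.05],"delta_rot": [0,0,0]},{"offset": [-0.06,0.765,-0.05],"delta_rot": [0,0,0]}]'

```text
clock: 3.8
position: [0.51, -0.0622, 0.1821]
ee_rot: [0.992, 0.126, 0.002, 0.001]
ft_force: [0.7, -0.7, -0.3]
grip_width: 1.005
```

Request:
move_arm --steps '[{"offset": [-0.06,0.765,0],"delta_rot": [0,0,0]},{"offset": [-0.06,0.765,0],"delta_rot": [0,0,0]},{"offset": [-0.06,0.765,0],"delta_rot": [0,0,0]}]'

```text
clock: 4.05
position: [0.5296, -0.1767, 0.1821]
ee_rot: [0.992, 0.125, 0.001, 0.001]
ft_force: [0.4, -0.0, 0.0]
grip_width: 1.0
```

Request:
move_arm --steps '[{"offset": [-0.06,0.765,0],"delta_rot": [0,0,0]},{"offset": [-0.06,0.765,0],"delta_rot": [0,0,0]},{"offset": [-0.06,0.765,0],"delta_rot": [0,0,0]},{"offset": [-0.06,0.765,0],"delta_rot": [0,0,0]},{"offset": [-0.06,0.765,0],"delta_rot": [0,0,0]},{"offset": [-0.06,0.765,0],"delta_rot": [0,0,0]}]'

```text
clock: 4.55
position: [0.5495, -0.2854, 0.1811]
ee_rot: [0.992, 0.126, 0.001, 0.0]
ft_force: [0.9, -0.5, -0.3]
grip_width: 0.999
```

```bash
python3 - <<'E'
from h import *
P=cam('wrist'); im=snap('wrist','w4.png');o=manip.get_obs(); print(np.round(o['position'],4),o['clock'],o['ee_rot'])
np.save('P4.npy',P[3])
f,cx,cy,_=P;P1=(f,cx,cy,np.load('P1.npy')); print('clip',atz('w',[285.1,187.7],.0745,P1))
g=im.max(2); m=g<48; m[:,:240]=0;m[:,340:]=0;m[:200]=0;m[330:]=0
print(m.sum())
for z in(.072,.0745,.077): print(z,fitcyl(m,P,[.549,-.286],z,fitz=False))
E
```

```text
[ 0.5496 -0.2845  0.1809] 4.6 [9.91931604e-01 1.26770580e-01 9.13499686e-04 2.79146341e-04]
clip [ 0.54886258 -0.28571279  0.0745    ]
1983
0.072 (array([ 0.5484922 , -0.28611957]), np.float64(0.08045433033601512))
0.0745 (array([ 0.54973787, -0.2857247 ]), np.float64(0.0940409683426443))
0.077 (array([ 0.55042475, -0.28574911]), np.float64(0.106489945155393))
```

View pics/w4.png

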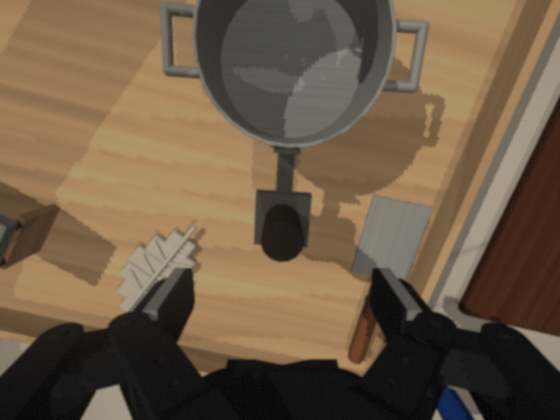

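Request:
move_arm --steps '[{"offset": [0,0.007,0.25],"delta_rot": [0,0,0]},{"offset": [0,0.007,0.45],"delta_rot": [0,0,0]},{"offset": [0,0.007,0.58],"delta_rot": [0,0,0]},{"offset": [0,0.007,0.58],"delta_rot": [0,0,0]},{"offset": [0,0.007,0.58],"delta_rot": [0,0,0]},{"offset": [0,0.007,0.58],"delta_rot": [0,0,0]}]'

```text
clock: 5.1
position: [0.5506, -0.2859, 0.0946]
ee_rot: [0.992, 0.127, 0.001, 0.001]
ft_force: [0.8, -0.4, 0.6]
grip_width: 1.001
```

Request:
move_arm --steps '[{"offset": [0,0,0],"delta_rot": [0,0,0]},{"offset": [0,0,0],"delta_rot": [0,0,0]},{"offset": [0,0,0],"delta_rot": [0,0,0]},{"offset": [0,0,0],"delta_rot": [0,0,0]},{"offset": [0,0,0],"delta_rot": [0,0,0]},{"offset": [0,0,0],"delta_rot": [0,0,0]},{"offset": [0,0,0],"delta_rot": [0,0,0]},{"offset": [0,0,0],"delta_rot": [0,0,0]},{"offset": [0,0,0],"delta_rot": [0,0,0]},{"offset": [0,0,0],"delta_rot": [0,0,0]}]' --hand -1 --squeeze 40

```text
clock: 5.93
position: [0.5496, -0.2863, 0.0929]
ee_rot: [0.992, 0.126, 0.0, 0.0]
ft_force: [-2.7, 1.2, 6.2]
grip_width: 0.342
```

```bash
python3 - <<'E'
from h import *
im=snap('wrist','w5.png');o=manip.get_obs(); print(np.round(o['position'],4),o['clock'],o['ee_rot'],o['ft_force'],o['torque'],o['grip_width'])
snap('scene','s5.png')
E
```

```text
[ 0.5496 -0.2863  0.0929] 5.9833 [9.91987576e-01 1.26334989e-01 2.54155469e-04 2.33512193e-04] [-1.73092963  1.07720385  6.39426229] [0.10590093 0.37463424 0.04907157] 0.33959050939825547
```

View pics/w5.png

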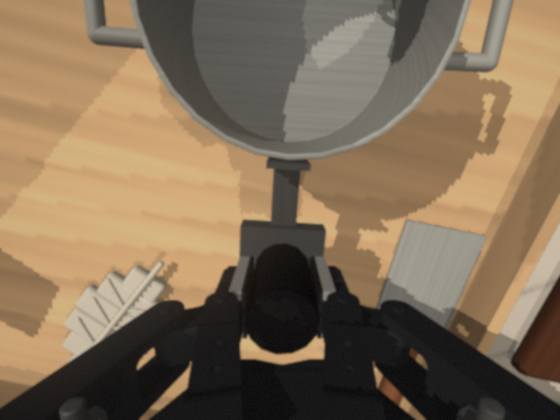

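Request:
move_arm --steps '[{"offset": [0,0,-0.1],"delta_rot": [0,0,0]},{"offset": [0,0,-0.3],"delta_rot": [0,0,0]},{"offset": [0,0,-0.55],"delta_rot": [0,0,0]},{"offset": [0,0,-0.78],"delta_rot": [0,0,0]},{"offset": [0,0,-0.78],"delta_rot": [0,0,0]},{"offset": [0,0,-0.78],"delta_rot": [0,0,0]},{"offset": [0,0,-0.78],"delta_rot": [0,0,0]}]'

```text
clock: 6.62
position: [0.549, -0.2861, 0.2085]
ee_rot: [0.992, 0.126, -0.0, -0.0]
ft_force: [-0.4, -0.7, -1.7]
grip_width: 0.339
```

```bash
python3 - <<'E'
from h import *
im=snap('wrist','w6.png');o=manip.get_obs(); print(np.round(o['position'],4),o['clock'],o['ft_force'],o['torque'],o['grip_width'])
s=snap('scene','s6.png')[:,:,::-1]; p=proj('scene',o['position']).astype(int); print(p)
cv2.imwrite('pics/s6c.png',cv2.resize(s[p[1]-60:p[1]+70,p[0]-80:p[0]+80],None,fx=4.5,fy=4.5,interpolation=2))
E
```

```text
[ 0.5487 -0.286   0.2077] 6.6667 [-0.09573732 -0.14078231 -0.42874051] [-0.02535403  0.01323549  0.01011704] 0.3395848678503389
[165 187]
```

View pics/w6.png

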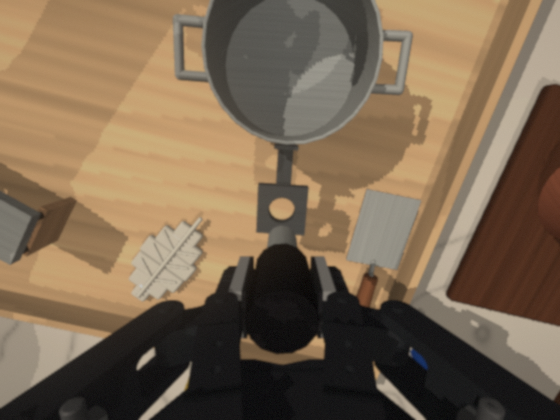

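View pics/s6c.png

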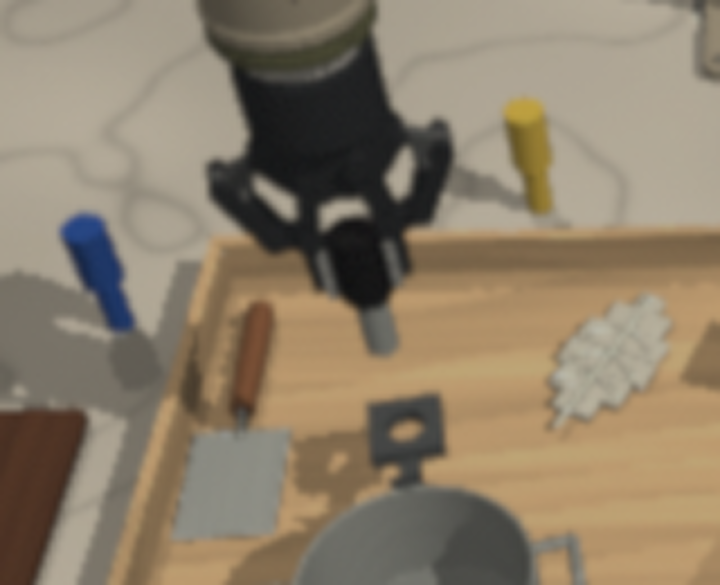

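```bash
python3 - <<'E'
from h import *
P=cam('wrist');o=manip.get_obs(); im=cv2.imread('pics/w6.png')
p=o['position']; 
from scipy.spatial.transform import Rotation as R
Rm=R.from_quat(o['ee_rot']).as_matrix()
t=np.linspace(0,2*np.pi,60)
v=cv2.resize(im[200:360,220:350],None,fx=5,fy=5,interpolation=2)
cv2.imwrite('pics/w6c0.png',v)
for r,c in((.006,(0,0,255)),(.008,(0,255,0)),(.010,(255,0,0))):
  for zz in(.0635,):
    pts=np.array([proj('w',p+Rm@[r*np.cos(a),r*np.sin(a),zz],P) for a in t])
    cv2.polylines(v,[np.round(((pts-[220,200]+.5)*5-.5)).astype(int)],True,c,1)
pts=np.array([proj('w',p+Rm@[.015*np.cos(a),.015*np.sin(a),-.0315],P) for a in t])
cv2.polylines(v,[np.round(((pts-[220,200]+.5)*5-.5)).astype(int)],True,(255,255,0),1)
cv2.imwrite('pics/w6c.png',v)
E
```

```text
(no output)
```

View pics/w6c.png

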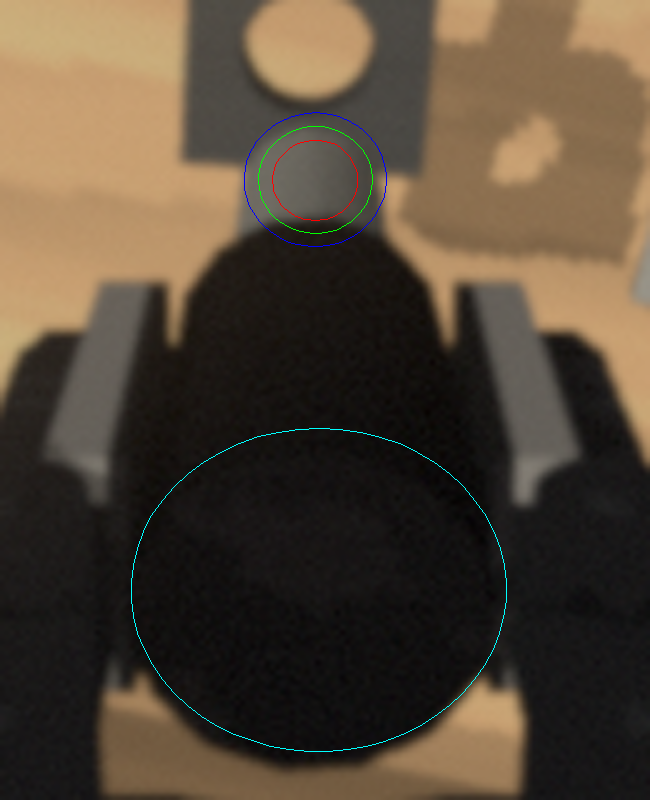

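View pics/w6c0.png

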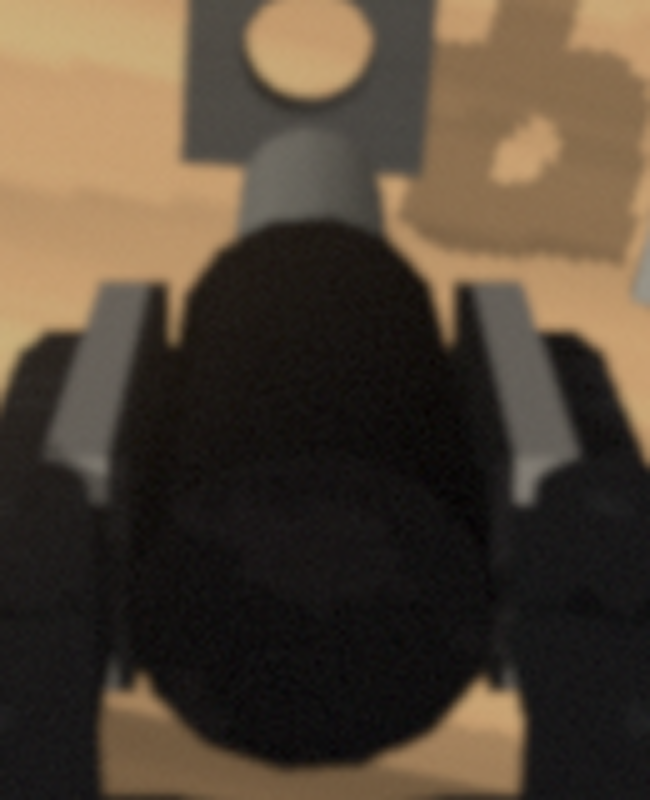

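Request:
move_arm --steps '[{"offset": [0.155,-0.903,0],"delta_rot": [0,0,0]},{"offset": [0.155,-0.903,0],"delta_rot": [0,0,0]},{"offset": [0.155,-0.903,0],"delta_rot": [0,0,0]},{"offset": [0.155,-0.903,0],"delta_rot": [0,0,0]}]'

```text
clock: 7.05
position: [0.5374, -0.1418, 0.2083]
ee_rot: [0.992, 0.13, -0.001, -0.002]
ft_force: [1.0, 2.0, -1.0]
grip_width: 0.34
```

Request:
move_arm --steps '[{"offset": [0.155,-0.903,0],"delta_rot": [0,0,0]},{"offset": [0.155,-0.903,0],"delta_rot": [0,0,0]},{"offset": [0.155,-0.903,0],"delta_rot": [0,0,0]},{"offset": [0.155,-0.903,0],"delta_rot": [0,0,0]}]'

```text
clock: 7.38
position: [0.5252, -0.0051, 0.2086]
ee_rot: [0.991, 0.13, -0.001, -0.001]
ft_force: [0.4, 1.2, -0.8]
grip_width: 0.34
```

Request:
move_arm --steps '[{"offset": [0.155,-0.903,0],"delta_rot": [0,0,0]},{"offset": [0.155,-0.903,0],"delta_rot": [0,0,0]},{"offset": [0.155,-0.903,0.2],"delta_rot": [0,0,0]},{"offset": [0.155,-0.903,0.4],"delta_rot": [0,0,0]},{"offset": [0.155,-0.903,0.4],"delta_rot": [0,0,0]},{"offset": [0.155,-0.903,0.4],"delta_rot": [0,0,0]},{"offset": [0.155,-0.903,0.4],"delta_rot": [0,0,0]},{"offset": [0.155,-0.903,0.4],"delta_rot": [0,0,0]}]'

```text
clock: 8.05
position: [0.5161, 0.1233, 0.1502]
ee_rot: [0.992, 0.125, 0.001, 0.0]
ft_force: [0.0, 0.0, -0.8]
grip_width: 0.34
```

```bash
cat >> h.py <<'E'
def show(fn,x0=200,y0=120,w=160,h=150,s=5):
    P=cam('wrist'); o=manip.get_obs(); im=snap('wrist',fn)[:,:,::-1]
    cv2.imwrite('pics/'+fn.replace('.png','c.png'),cv2.resize(im[y0:y0+h,x0:x0+w],None,fx=s,fy=s,interpolation=2)[:600,:800])
    from scipy.spatial.transform import Rotation as R
    e=R.from_quat(o['ee_rot']).as_matrix()
    print('pos',np.round(o['position'],4),'z',np.round(e[:,2],4),'F',np.round(o['ft_force'],1),'T',np.round(o['torque'],2),'g',round(float(o['grip_width']),3),round(float(o['clock']),2)); return P,o,e
E
python3 - <<'E'
from h import *
show('w7.png')
E
```

```text
pos [0.5161 0.1233 0.1502] z [ 1.4e-03 -2.0e-04 -1.0e+00] F [ 0.   0.  -0.8] T [ 0.03 -0.04  0.03] g 0.34 8.05
```

View pics/w7c.png

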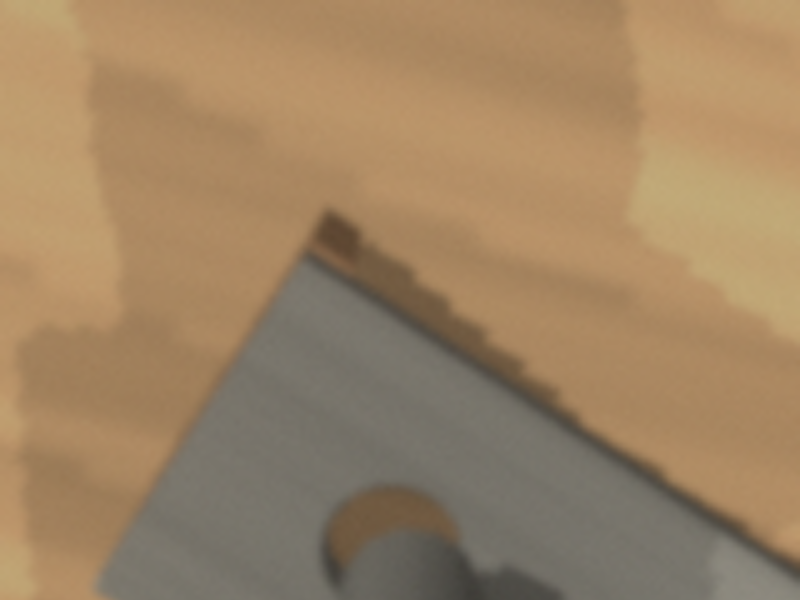

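Request:
move_arm --steps '[{"offset": [-0.005,-0.0145,0.02],"delta_rot": [0,0,0]},{"offset": [-0.005,-0.0145,0.06],"delta_rot": [0,0,0]},{"offset": [-0.005,-0.0145,0.1],"delta_rot": [0,0,0]},{"offset": [-0.005,-0.0145,0.13],"delta_rot": [0,0,0]},{"offset": [-0.005,-0.0145,0.13],"delta_rot": [0,0,0]},{"offset": [-0.005,-0.0145,0.13],"delta_rot": [0,0,0]},{"offset": [-0.005,-0.0145,0.13],"delta_rot": [0,0,0]}]'

```text
clock: 8.68
position: [0.5142, 0.1262, 0.1297]
ee_rot: [0.992, 0.126, 0.0, 0.0]
ft_force: [3.9, -1.2, -2.5]
grip_width: 0.338
```

```bash
python3 - <<'E'
from h import *
show('w8.png',y0=180)
E
```

```text
pos [0.5142 0.1262 0.1297] z [ 6.e-04 -2.e-04 -1.e+00] F [ 3.9 -1.2 -2.5] T [-0.3  -1.01  0.03] g 0.338 8.68
```

View pics/w8c.png

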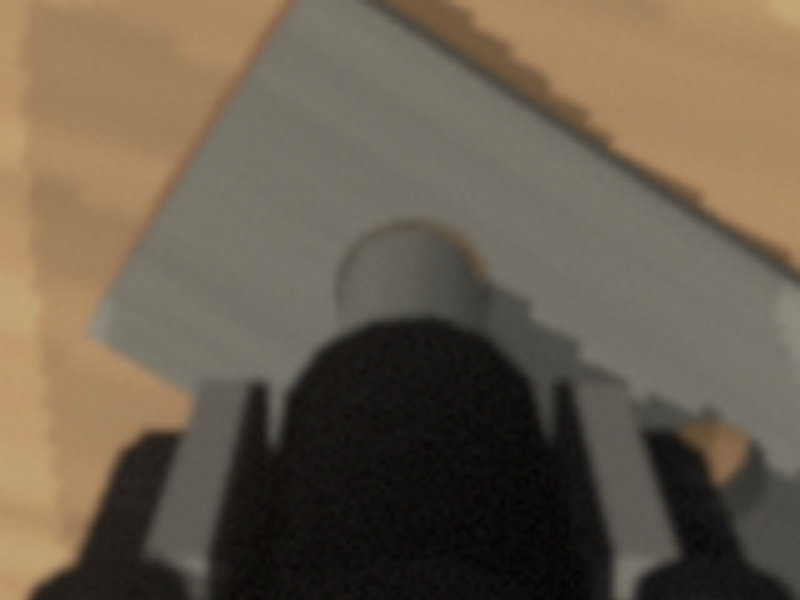

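Request:
move_arm --steps '[{"offset": [0.0056,0.0035,0],"delta_rot": [0,0,0]},{"offset": [0.0056,0.0035,0],"delta_rot": [0,0,0]},{"offset": [0.0056,0.0035,0],"delta_rot": [0,0,0]}]'

```text
clock: 8.98
position: [0.5146, 0.1263, 0.1299]
ee_rot: [0.992, 0.126, -0.0, 0.0]
ft_force: [1.6, -0.9, -0.4]
grip_width: 0.339
```

Request:
move_arm --steps '[{"offset": [0.003,0.003,0.01],"delta_rot": [0,0,0]},{"offset": [0.003,0.003,0.02],"delta_rot": [0,0,0]},{"offset": [0.003,0.003,0.035],"delta_rot": [0,0,0]},{"offset": [0.003,0.003,0.035],"delta_rot": [0,0,0]}]'

```text
clock: 9.32
position: [0.5148, 0.1259, 0.1239]
ee_rot: [0.992, 0.126, -0.001, 0.0]
ft_force: [-0.6, -0.5, -0.2]
grip_width: 0.343
```

Request:
move_arm --steps '[{"offset": [0,0,0.03],"delta_rot": [0,0,0]},{"offset": [0,0,0.06],"delta_rot": [0,0,0]},{"offset": [0,0,0.09],"delta_rot": [0,0,0]},{"offset": [0,0,0.113],"delta_rot": [0,0,0]},{"offset": [0,0,0.113],"delta_rot": [0,0,0]},{"offset": [0,0,0.113],"delta_rot": [0,0,0]}]'

```text
clock: 9.82
position: [0.5151, 0.126, 0.1073]
ee_rot: [0.992, 0.126, -0.0, 0.0]
ft_force: [0.3, -1.2, -1.4]
grip_width: 0.339
```

```bash
python3 - <<'E'
from h import *
show('w9.png',y0=200)
E
```

```text
pos [0.5151 0.126  0.1073] z [-5.e-04 -1.e-04 -1.e+00] F [ 0.3 -1.2 -1.4] T [-0.01 -0.07  0.03] g 0.339 9.82
```

View pics/w9c.png

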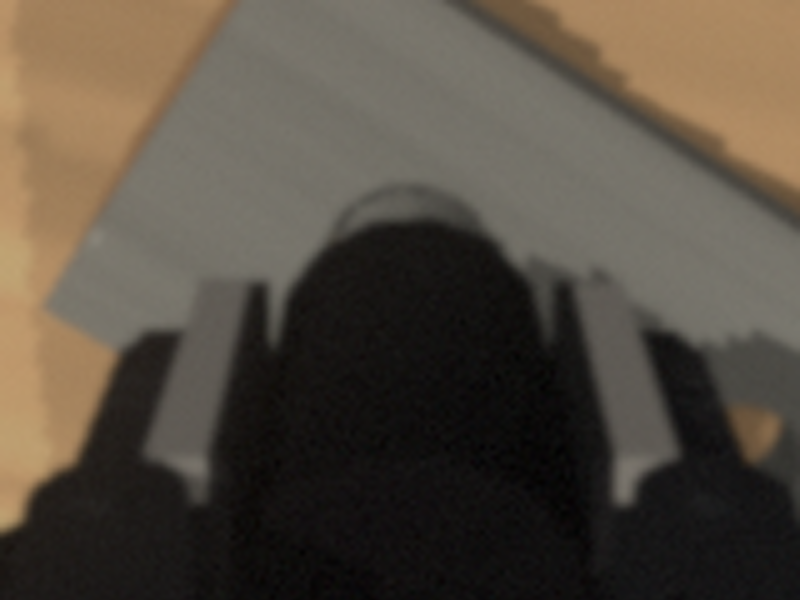

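Request:
move_arm --steps '[{"offset": [0,0,0.035],"delta_rot": [0,0,0]},{"offset": [0,0,0.035],"delta_rot": [0,0,0]},{"offset": [0,0,0.035],"delta_rot": [0,0,0]}]'

```text
clock: 10.12
position: [0.5151, 0.1259, 0.1021]
ee_rot: [0.992, 0.126, -0.0, 0.0]
ft_force: [0.8, 0.5, -0.4]
grip_width: 0.337
```

Request:
move_arm --steps '[{"offset": [0,0.01,0.0],"delta_rot": [0,0,0]},{"offset": [0,0.01,0.0],"delta_rot": [0,0,0]},{"offset": [0,0.01,0.0],"delta_rot": [0,0,0]}]'

```text
clock: 10.37
position: [0.5155, 0.1251, 0.1024]
ee_rot: [0.992, 0.127, 0.0, -0.0]
ft_force: [-1.4, 2.6, -2.5]
grip_width: 0.343
```

Request:
move_arm --steps '[{"offset": [0,-0.02,0.0],"delta_rot": [0,0,0]},{"offset": [0,-0.02,0.0],"delta_rot": [0,0,0]},{"offset": [0,-0.02,0.0],"delta_rot": [0,0,0]}]'

```text
clock: 10.62
position: [0.5151, 0.1269, 0.1024]
ee_rot: [0.992, 0.126, 0.0, 0.0]
ft_force: [0.4, -1.7, -1.8]
grip_width: 0.341
```

Request:
move_arm --steps '[{"offset": [0,0.009,0],"delta_rot": [0,0,0]},{"offset": [0,0.009,-0.1],"delta_rot": [0,0,0]},{"offset": [0,0.009,-0.2],"delta_rot": [0,0,0]},{"offset": [0,0.009,-0.29],"delta_rot": [0,0,0]},{"offset": [0,0.009,-0.29],"delta_rot": [0,0,0]},{"offset": [0,0.009,-0.29],"delta_rot": [0,0,0]}]'

```text
clock: 11.12
position: [0.5156, 0.1262, 0.1461]
ee_rot: [0.992, 0.126, 0.001, 0.0]
ft_force: [0.6, -0.7, -1.2]
grip_width: 0.346
```

Request:
move_arm --steps '[{"offset": [-0.09,0.14,0],"delta_rot": [0,0,0]},{"offset": [-0.184,0.278,0],"delta_rot": [0,0,0]},{"offset": [-0.184,0.278,0],"delta_rot": [0,0,0]},{"offset": [-0.184,0.278,0],"delta_rot": [0,0,0]},{"offset": [-0.184,0.278,0],"delta_rot": [0,0,0]},{"offset": [-0.184,0.278,0],"delta_rot": [0,0,0]}]'

```text
clock: 11.62
position: [0.4989, 0.0798, 0.1454]
ee_rot: [0.992, 0.127, -0.0, -0.0]
ft_force: [-0.2, 1.2, -0.5]
grip_width: 0.337
```

```bash
python3 - <<'E'
from h import *
show('w10.png',y0=180)
E
```

```text
pos [0.4989 0.0798 0.1454] z [-4.e-04  5.e-04 -1.e+00] F [-0.2  1.2 -0.5] T [ 0.03 -0.02  0.01] g 0.337 11.62
```

View pics/w10c.png

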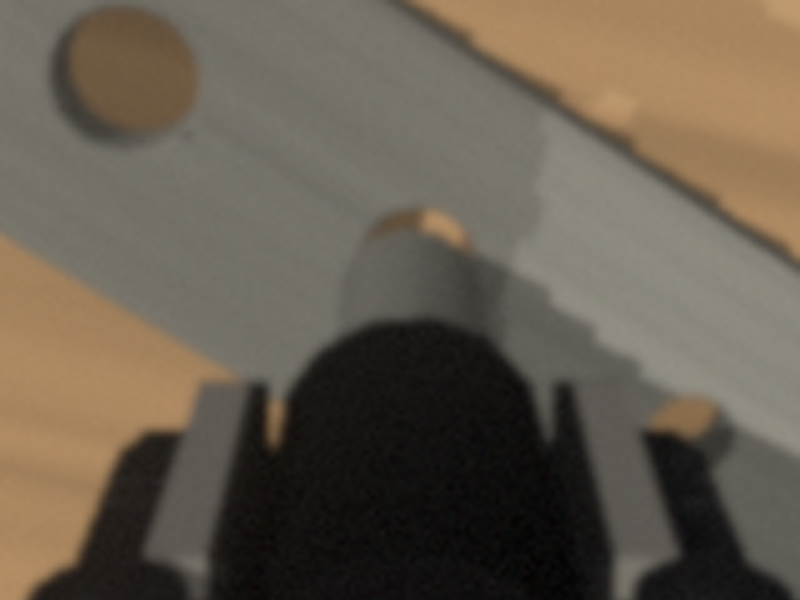

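Request:
move_arm --steps '[{"offset": [0.002,0.005,0.03],"delta_rot": [0,0,0]},{"offset": [0.002,0.005,0.055],"delta_rot": [0,0,0]},{"offset": [0.002,0.005,0.065],"delta_rot": [0,0,0]},{"offset": [0.002,0.005,0.065],"delta_rot": [0,0,0]},{"offset": [0.002,0.005,0.065],"delta_rot": [0,0,0]}]'

```text
clock: 12.08
position: [0.4994, 0.0783, 0.1359]
ee_rot: [0.992, 0.126, -0.0, -0.0]
ft_force: [-0.5, -0.3, -0.3]
grip_width: 0.342
```

Request:
move_arm --steps '[{"offset": [0,0,0.007],"delta_rot": [0,0,0]},{"offset": [0,0,0.007],"delta_rot": [0,0,0]},{"offset": [0,0,0.007],"delta_rot": [0,0,0]}]'

```text
clock: 12.33
position: [0.4995, 0.0782, 0.1351]
ee_rot: [0.992, 0.126, 0.0, 0.0]
ft_force: [-0.8, 0.1, -0.6]
grip_width: 0.337
```

Request:
move_arm --steps '[{"offset": [0,0,0.007],"delta_rot": [0,0,0]},{"offset": [0,0,0.007],"delta_rot": [0,0,0]},{"offset": [0,0,0.007],"delta_rot": [0,0,0]}]'

```text
clock: 12.58
position: [0.4994, 0.0781, 0.134]
ee_rot: [0.992, 0.126, -0.0, 0.0]
ft_force: [-0.1, -0.2, -1.3]
grip_width: 0.343
```

Request:
move_arm --steps '[{"offset": [-0.002,-0.003,0.007],"delta_rot": [0,0,0]},{"offset": [-0.002,-0.003,0.01],"delta_rot": [0,0,0]},{"offset": [-0.002,-0.003,0.01],"delta_rot": [0,0,0]}]'

```text
clock: 12.83
position: [0.4994, 0.0783, 0.1329]
ee_rot: [0.992, 0.126, 0.0, 0.0]
ft_force: [0.0, -1.7, 4.7]
grip_width: 0.338
```

Request:
move_arm --steps '[{"offset": [0,0,0.008],"delta_rot": [0,0,0]},{"offset": [0,0,0.008],"delta_rot": [0,0,0]},{"offset": [0,0,0.008],"delta_rot": [0,0,0]}]'

```text
clock: 13.08
position: [0.4996, 0.0784, 0.132]
ee_rot: [0.992, 0.126, 0.001, 0.0]
ft_force: [-0.1, -1.9, 7.6]
grip_width: 0.34
```

```bash
python3 - <<'E'
from h import *
show('w11.png',y0=180)
E
```

```text
pos [0.4996 0.0784 0.132 ] z [ 1.2e-03 -4.0e-04 -1.0e+00] F [-0.1 -1.9  7.6] T [-0.53  0.19  0.03] g 0.34 13.08
```

View pics/w11c.png

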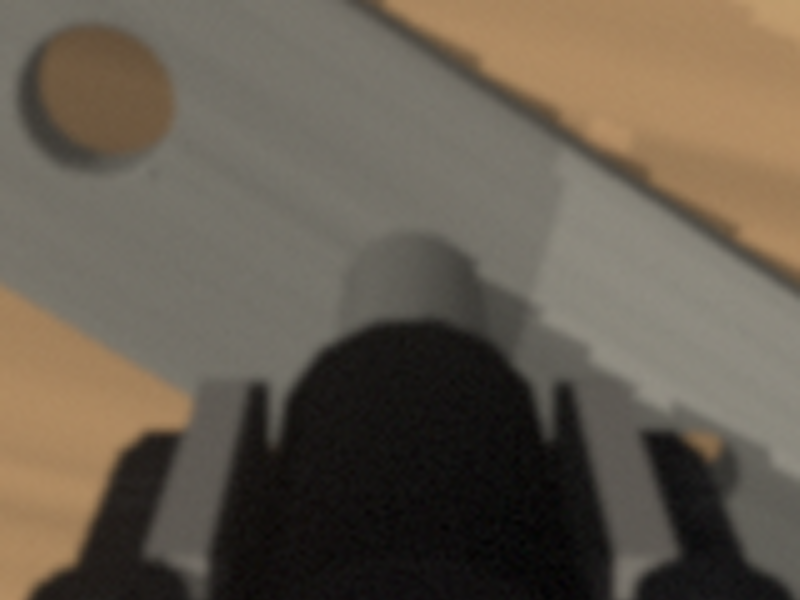

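```bash
python3 - <<'E'
from h import *
from scipy.spatial.transform import Rotation as R
P=cam('wrist');o=manip.get_obs(); im=cv2.imread('pics/w11.png')
p=o['position'];Rm=R.from_quat(o['ee_rot']).as_matrix()
v=cv2.resize(im[180:300,200:360],None,fx=5,fy=5,interpolation=2)
t=np.linspace(0,2*np.pi,60)
def circ(c,r,col,w=False):
    pts=np.array([proj('w',c+[r*np.cos(a),r*np.sin(a),0],P) for a in t])
    print(np.ptp(pts[:,0])*5, ((pts.mean(0)-[200,180]+.5)*5).round())
    cv2.polylines(v,[np.round(((pts-[200,180]+.5)*5-.5)).astype(int)],True,col,1)
foot=np.array([p[0],p[1],.0695])
for r,c in((.006,(0,0,255)),(.008,(0,255,0)),(.010,(255,0,0))): circ(foot,r,c)
for r,c in((.006,(0,0,255)),(.008,(0,255,0)),(.010,(255,0,0))): circ(foot+[0,0,.045],r,c)
circ(np.array([.5142,.1262,.0703]),.0105,(0,255,255))
circ(np.array([.4979,.0789,.0703]),.0085,(0,255,255))
cv2.imwrite('pics/w11d.png',v)
E
```

```text
85.71969665075528 [415. 283.]
114.30122668150602 [415. 282.]
142.886907279007 [415. 282.]
107.87696418961019 [417. 424.]
143.8490946272526 [417. 424.]
179.82779956076854 [417. 423.]
156.43755179380065 [ 98. 101.]
121.64050763360336 [409. 294.]
```

View pics/w11d.png

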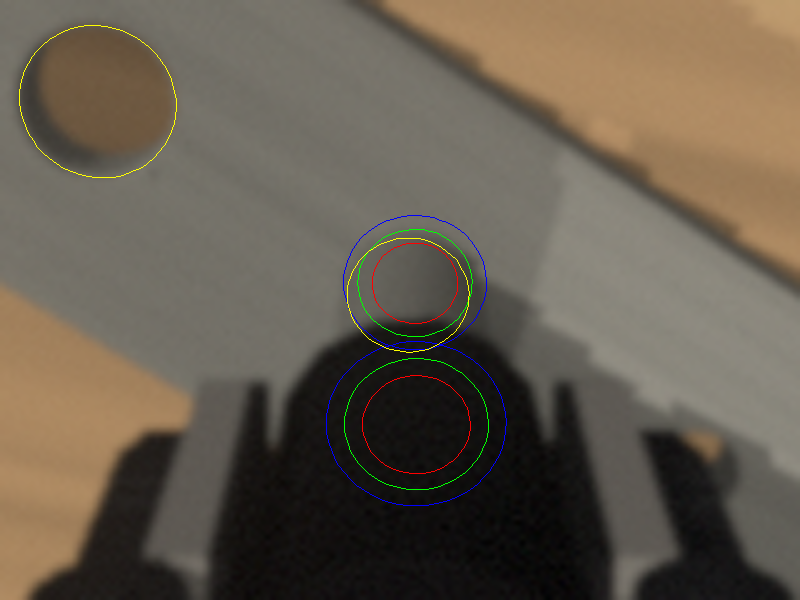

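```bash
python3 - <<'E'
import cv2,numpy as np
im=cv2.imread('pics/w6.png').astype(int)
for y in (226,230,234,238,242,244): print(y,[tuple(im[y,x]) [0::2] and f"{im[y,x,2]}/{im[y,x,0]}" for x in range(262,304)])
im=cv2.imread('pics/w11.png').astype(int)
for y in (228,232,236,240): print(y,[int(im[y,x].sum()//3) for x in range(262,304)])
E
```

```text
226 ['78/69', '78/69', '77/68', '78/67', '77/68', '78/69', '76/68', '78/69', '79/71', '76/68', '78/69', '79/71', '83/73', '85/75', '88/77', '93/83', '95/83', '98/86', '101/89', '99/87', '95/84', '92/82', '89/78', '86/76', '85/76', '82/72', '80/71', '76/68', '75/67', '74/67', '75/68', '74/67', '74/66', '75/68', '74/67', '74/68', '74/67', '73/66', '73/66', '74/67', '74/68', '76/67']
230 ['81/71', '80/69', '78/68', '78/69', '78/69', '78/70', '77/69', '79/71', '86/77', '96/85', '103/91', '110/97', '109/97', '109/96', '109/95', '109/97', '107/94', '107/94', '105/94', '103/92', '100/88', '98/86', '95/83', '93/81', '91/79', '90/79', '88/77', '82/71', '81/70', '77/67', '74/66', '74/66', '73/66', '75/67', '74/67', '75/67', '73/66', '74/67', '74/66', '74/67', '74/67', '79/67']
234 ['191/110', '188/109', '187/108', '187/108', '183/108', '172/104', '148/98', '124/97', '112/96', '110/97', '112/99', '111/98', '112/100', '108/96', '108/96', '107/94', '105/93', '104/92', '103/91', '102/90', '100/88', '97/86', '96/85', '93/81', '90/79', '87/77', '87/76', '82/72', '81/71', '76/66', '73/64', '71/62', '
[... 1393 characters left out ...]
, 108, 104, 102, 101, 98, 96, 96, 93, 93, 91, 89, 88, 85, 82, 81, 83, 85, 92, 97, 103, 107, 109, 111, 111, 113, 113, 111, 113, 114, 114, 113, 113]
232 [110, 112, 111, 111, 109, 112, 110, 106, 103, 99, 97, 97, 97, 96, 96, 95, 94, 91, 91, 88, 89, 87, 83, 83, 80, 79, 75, 73, 72, 68, 67, 71, 81, 93, 106, 110, 112, 111, 110, 112, 113, 113]
236 [112, 112, 113, 113, 111, 110, 103, 97, 95, 97, 97, 97, 99, 97, 95, 94, 92, 90, 91, 89, 87, 85, 84, 81, 79, 77, 74, 73, 70, 64, 63, 62, 65, 70, 77, 89, 95, 101, 106, 111, 113, 112]
240 [110, 111, 110, 111, 111, 106, 99, 97, 95, 96, 98, 98, 98, 96, 93, 91, 92, 92, 89, 88, 87, 83, 83, 79, 77, 76, 74, 72, 71, 66, 65, 61, 61, 61, 63, 71, 73, 75, 76, 77, 77, 79]
```

Request:
move_arm --steps '[{"offset": [-0.003,-0.0035,0],"delta_rot": [0,0,0]},{"offset": [-0.003,-0.0035,0],"delta_rot": [0,0,0]},{"offset": [-0.006,-0.0065,0],"delta_rot": [0,0,0]},{"offset": [-0.006,-0.0065,0],"delta_rot": [0,0,0]}]'

```text
clock: 13.47
position: [0.4991, 0.0786, 0.1322]
ee_rot: [0.992, 0.126, 0.001, 0.001]
ft_force: [1.4, -3.2, 5.9]
grip_width: 0.34
```

Request:
move_arm --steps '[{"offset": [0.009,0,0],"delta_rot": [0,0,0]},{"offset": [0.009,0,0],"delta_rot": [0,0,0]},{"offset": [0.009,0.006,0],"delta_rot": [0,0,0]},{"offset": [0.009,0.006,0],"delta_rot": [0,0,0]}]'

```text
clock: 13.8
position: [0.4997, 0.0786, 0.1319]
ee_rot: [0.992, 0.126, 0.0, 0.0]
ft_force: [-2.1, -2.4, 8.0]
grip_width: 0.342
```

Request:
move_arm --steps '[{"offset": [0,0,-0.05],"delta_rot": [0,0,0]},{"offset": [0,0,-0.09],"delta_rot": [0,0,0]},{"offset": [0.09,-0.14,-0.09],"delta_rot": [0,0,0]},{"offset": [0.18,-0.281,-0.09],"delta_rot": [0,0,0]},{"offset": [0.18,-0.281,-0.09],"delta_rot": [0,0,0]},{"offset": [0.18,-0.281,-0.09],"delta_rot": [0,0,0]},{"offset": [0.18,-0.281,-0.09],"delta_rot": [0,0,0]},{"offset": [0.18,-0.281,-0.09],"delta_rot": [0,0,0]},{"offset": [0.18,-0.281,-0.09],"delta_rot": [0,0,0]},{"offset": [0.18,-0.281,-0.09],"delta_rot": [0,0,0]}]'

```text
clock: 14.63
position: [0.515, 0.1255, 0.1448]
ee_rot: [0.992, 0.126, 0.0, 0.0]
ft_force: [-0.7, -0.1, -0.7]
grip_width: 0.339
```

Request:
move_arm --steps '[{"offset": [0.003,-0.0035,0.03],"delta_rot": [0,0,0]},{"offset": [0.003,-0.0035,0.06],"delta_rot": [0,0,0]},{"offset": [0.003,-0.0035,0.075],"delta_rot": [0,0,0]},{"offset": [0.003,-0.0035,0.085],"delta_rot": [0,0,0]},{"offset": [0.003,-0.0035,0.085],"delta_rot": [0,0,0]}]'

```text
clock: 15.05
position: [0.5151, 0.1268, 0.1315]
ee_rot: [0.992, 0.126, -0.0, 0.0]
ft_force: [0.7, 0.1, -1.1]
grip_width: 0.339
```

Request:
move_arm --steps '[{"offset": [0.001,0.003,0.01],"delta_rot": [0,0,0]},{"offset": [0.001,0.003,0.02],"delta_rot": [0,0,0]},{"offset": [0.001,0.003,0.03],"delta_rot": [0,0,0]},{"offset": [0.001,0.003,0.03],"delta_rot": [0,0,0]}]'

```text
clock: 15.38
position: [0.5154, 0.1265, 0.1272]
ee_rot: [0.992, 0.126, -0.0, 0.0]
ft_force: [0.1, 0.8, -1.1]
grip_width: 0.338
```

Request:
move_arm --steps '[{"offset": [0,0,0.03],"delta_rot": [0,0,0]},{"offset": [0,0,0.06],"delta_rot": [0,0,0]},{"offset": [0,0,0.09],"delta_rot": [0,0,0]},{"offset": [0,0,0.09],"delta_rot": [0,0,0]},{"offset": [0,0,0.09],"delta_rot": [0,0,0]}]'

```text
clock: 15.8
position: [0.5153, 0.1264, 0.1136]
ee_rot: [0.992, 0.126, -0.0, 0.0]
ft_force: [0.1, 0.2, -0.3]
grip_width: 0.342
```

Request:
move_arm --steps '[{"offset": [0,0,0.04],"delta_rot": [0,0,0]},{"offset": [0,0,0.08],"delta_rot": [0,0,0]},{"offset": [0,0,0.115],"delta_rot": [0,0,0]},{"offset": [0,0,0.137],"delta_rot": [0,0,0]},{"offset": [0,0,0.137],"delta_rot": [0,0,0]},{"offset": [0,0,0.137],"delta_rot": [0,0,0]}]'

```text
clock: 16.3
position: [0.5155, 0.1266, 0.0933]
ee_rot: [0.992, 0.126, -0.0, -0.0]
ft_force: [-0.0, 0.2, -0.4]
grip_width: 0.341
```

Request:
move_arm --steps '[{"offset": [0,0,0.01],"delta_rot": [0,0,0]},{"offset": [0,0,0.02],"delta_rot": [0,0,0]},{"offset": [0,0,0.02],"delta_rot": [0,0,0]},{"offset": [0,0,0.02],"delta_rot": [0,0,0]}]'

```text
clock: 16.63
position: [0.5156, 0.1265, 0.0905]
ee_rot: [0.992, 0.126, 0.0, 0.0]
ft_force: [0.3, 0.1, -1.5]
grip_width: 0.339
```

Request:
move_arm --steps '[{"offset": [0,0,0.008],"delta_rot": [0,0,0]},{"offset": [0,0,0.008],"delta_rot": [0,0,0]},{"offset": [0,0,0.008],"delta_rot": [0,0,0]}]'

```text
clock: 16.88
position: [0.5156, 0.1265, 0.0893]
ee_rot: [0.992, 0.126, -0.0, 0.0]
ft_force: [0.2, -0.7, -1.0]
grip_width: 0.344
```

Request:
move_arm --steps '[{"offset": [0,0,0.009],"delta_rot": [0,0,0]},{"offset": [0,0,0.009],"delta_rot": [0,0,0]},{"offset": [0,0,0.009],"delta_rot": [0,0,0]}]'

```text
clock: 17.13
position: [0.5158, 0.1265, 0.0882]
ee_rot: [0.992, 0.126, 0.0, 0.0]
ft_force: [-0.3, -0.2, 2.8]
grip_width: 0.345
```

```bash
python3 - <<'E'
from h import *
show('w12.png',y0=200)
E
```

```text
pos [0.5158 0.1265 0.0882] z [ 4.e-04 -1.e-04 -1.e+00] F [-0.3 -0.2  2.8] T [-0.09  0.25  0.02] g 0.345 17.13
```

View pics/w12c.png

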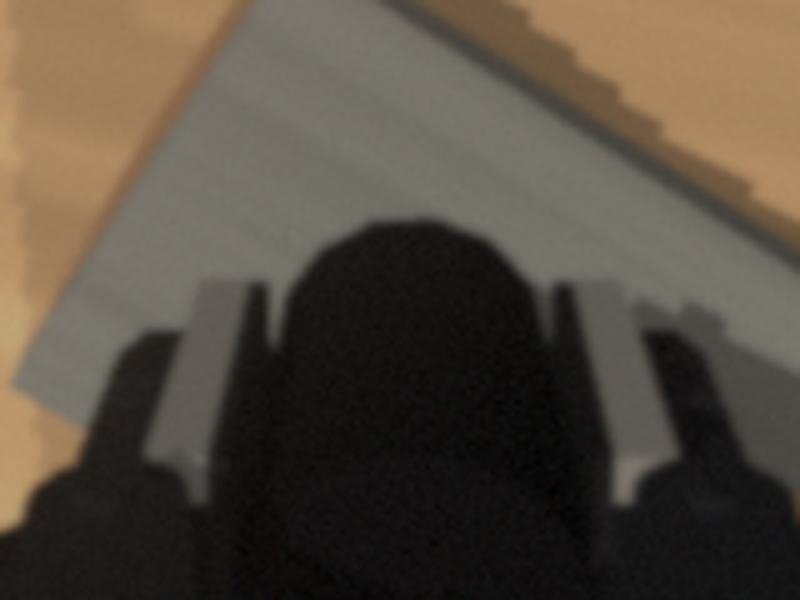

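Request:
move_arm --steps '[{"offset": [0,0,0],"delta_rot": [0,0,0]},{"offset": [0,0,0],"delta_rot": [0,0,0]},{"offset": [0,0,0],"delta_rot": [0,0,0]},{"offset": [0,0,0],"delta_rot": [0,0,0]},{"offset": [0,0,0],"delta_rot": [0,0,0]},{"offset": [0,0,0],"delta_rot": [0,0,0]},{"offset": [0,0,0],"delta_rot": [0,0,0]},{"offset": [0,0,0],"delta_rot": [0,0,0]}]' --hand 1

```text
clock: 17.85
position: [0.5156, 0.1265, 0.0879]
ee_rot: [0.992, 0.126, -0.0, 0.0]
ft_force: [0.5, 1.3, -0.1]
grip_width: 1.003
```

Request:
move_arm --steps '[{"offset": [0,0,-0.1],"delta_rot": [0,0,0]},{"offset": [0,0,-0.3],"delta_rot": [0,0,0]},{"offset": [0,0,-0.55],"delta_rot": [0,0,0]},{"offset": [0,0,-0.8],"delta_rot": [0,0,0]},{"offset": [0,0,-0.8],"delta_rot": [0,0,0]},{"offset": [0,0,-0.8],"delta_rot": [0,0,0]},{"offset": [0,0,-0.8],"delta_rot": [0,0,0]}]'

```text
clock: 18.43
position: [0.5154, 0.1263, 0.2075]
ee_rot: [0.992, 0.126, -0.0, 0.0]
ft_force: [-0.5, 0.2, -0.3]
grip_width: 0.999
```

```bash
python3 - <<'E'
from h import *
show('w13.png')
s=snap('scene','s13.png')[:,:,::-1]
cv2.imwrite('pics/s13c.png',cv2.resize(s[140:290,100:440],None,fx=2.35,fy=2.35,interpolation=2))
E
```

```text
pos [0.5154 0.1263 0.2075] z [-2.e-04 -4.e-04 -1.e+00] F [-0.5  0.2 -0.3] T [-0.06 -0.01  0.04] g 0.999 18.43
```

View pics/w13.png

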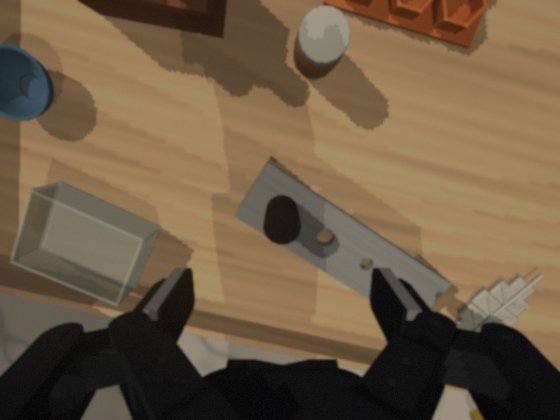

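View pics/s13c.png

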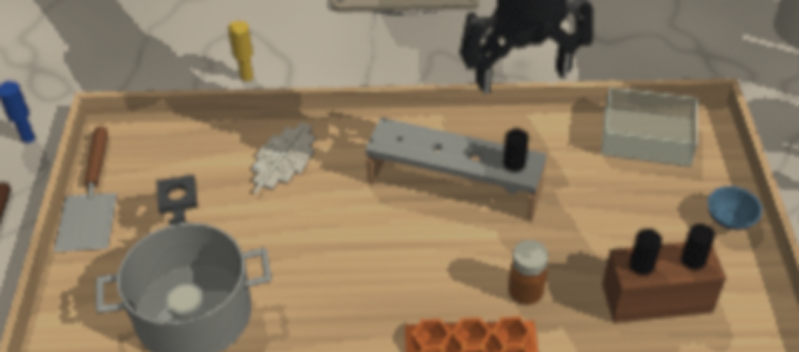

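```bash
python3 - <<'E'
from h import *
print(manip.hand_in(), manip.get_obs()['clock'])
E
```

```text
the job is handed in; nothing more can be done
the job is handed in; nothing more can be done
```

The clip's rod is the 20 mm one. It now stands fully home in the widest (21 mm) hole with the gripper open and clear, and I handed the job in at about 18.5 s. The hand-in gives no verdict.

- **Widest hole:** the shank went in at least 25 mm. There was a light brush against the wall, about 4 N sideways, which I corrected. Sideways play was about 1 mm, as a 20 mm shank should have.
- **Second hole:** pressed with about 6–8 N and shifted by small amounts around the centre. It was refused at the rim each time.
- **Back in the widest hole:** the handle met the plate 45 mm below the height at which the foot had met it at the second hole, so the rod is fully home. The seating press was about 3–4 N.
- **Last pictures:** the rod is upright in the widest hole and the clip is empty. The two caddy rods and the other kitchen things look undisturbed.

My first reading of the shank from the image suggested 16 mm. Measuring its edges properly gave about 19.3 mm. The handle's top also measured about 4% narrower than expected, so the true size works out to 20 mm, which agrees with the play and the refusal. I did not measure the final tilt with numbers and judged it from the pictures only.

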